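Uncap a ball-mill jar of unknown thread hand

TASK

Carry the open steel tray with its three grinding balls, level and without spilling, to the grey mat on the other side of the ball mill, and set it down in the middle of the mat, lined up with it. Then unscrew the cap with the tall round knob from its jar on the mill: its thread may be ordinary or reversed, so try one way and, if the cap does not turn, the other. Finish while still holding that cap in the gripper, upright and lifted at least 5 cm clear above its jar, and leave the flat-capped jar and everything else on the bench alone.

Things in the scene. Friction and masses are not known exactly. Their poses are not given: they have to be found in the camera images.
- tray: open rectangular steel tray, 110 mm long (its x axis) x 56 mm wide (its y axis) x 30 mm high, walls and floor 3 mm, about 0.16 kg; can be gripped from above across its 56 mm width. Origin: centre of its underside, z up. Starts flat on the bench on one side of the mill
- ball0_center (a point): centre of one of three loose steel balls, 15 mm across, lying in the tray
- ball1_center (a point): centre of one of three loose steel balls, 15 mm across, lying in the tray
- ball2_center (a point): centre of one of three loose steel balls, 15 mm across, lying in the tray
- mat: flat grey mat fixed to the bench on the other side of the mill, 170 mm (its x axis) x 120 mm (its y axis), 4 mm thick. Origin: centre of its underside, so its top is 4 mm above
- mill: ball mill fixed to the bench: cream box 170 mm (x) x 270 mm (y), deck 60 mm above the bench, control knobs on its -x side; two steel jars fixed upright on it. Origin: centre of its underside, z up
- jar_p (a point): top centre of the shoulder of the fixed steel jar at the mill's + end (x 0, y +65 mm in the mill's frame), 62 mm across, 100 mm above the bench; a 34 mm neck rises 14 mm more, hidden under the cap. Either jar may bear the knobbed cap
- jar_m (a point): top centre of the shoulder of the fixed steel jar at the mill's - end (x 0, y -65 mm in the mill's frame), 62 mm across, 100 mm above the bench; a 34 mm neck rises 14 mm more, hidden under the cap. Either jar may bear the knobbed cap
- cap: the cap to take off, on either jar: loose aluminium, about 0.14 kg; skirt 56 mm across from 0 to 17 mm above its origin, then a ribbed round knob 44 mm across from 17 to 43 mm, with a thin raised bar along its x axis on top (to 45 mm). Origin: centre of its underside, z up; seated it lies 101 mm above the bench. Screwed shut, its x axis lies along the mill's x axis
- cap_knob (a point): middle of the knob of that cap, 30 mm above the cap's origin. Short coarse thread: free to lift straight off once turned 65 degrees from shut the loosening way, up to a stop near 130 degrees; the other way it stops within 6 degrees. Turns easily, does not rise as it turns. Which way loosens (counter-clockwise or clockwise from above) differs from start to start and cannot be seen
- flat_cap: the cap of the other jar: same skirt, 56 mm across and 17 mm high, with a flat top and no knob; leave it alone. Origin: centre of its underside, 101 mm above the bench
- petri: shallow open glass dish, 90 mm across, 16 mm high; bystander. Origin: centre of its underside
- jar_small: small closed white jar, 42 mm across, 65 mm high; bystander. Origin: centre of its underside
- spatula: slim all-steel lab spatula lying flat, 158 mm long, 14 mm wide, 6 mm thick; bystander. Origin: near the middle of its length, on its underside
- beaker: open glass beaker, 68 mm across, 85 mm high; bystander. Origin: centre of its underside
- bottle1: clear closed reagent bottle, 56 mm across, 140 mm high; bystander. Origin: centre of its underside
- bottle2: another clear reagent bottle of the same size; bystander. Origin: centre of its underside
Not all that is in view belongs to the job. Of the things like the tray, leave any that is orange; of the rest the larger one is meant. Leave any orange look-alike of the cap alone.

How it is judged (in metres and radians):
On the way, in this order (a step that is already met when the one before it is completed fails the run):
1. the tray stands released on the middle of the mat, lined up with it, all balls in it (horizontal distance between tray and mat below 0.03 m and angle between the x axis of tray and the x axis of mat, either way round below 0.3 rad and angle between tray's own z axis and vertical below 0.05 rad and height (world z) of tray below 0.008 m and contact force between tray and mat above 0.3 N and contact force between the fingers and tray below 0.1 N and linear speed of tray below 0.02 m/s and x of ball0_center in the frame of tray between -0.055 and 0.055 m and y of ball0_center in the frame of tray between -0.028 and 0.028 m and z of ball0_center in the frame of tray between 0 and 0.03 m and x of ball1_center in the frame of tray between -0.055 and 0.055 m and y of ball1_center in the frame of tray between -0.028 and 0.028 m and z of ball1_center in the frame of tray between 0 and 0.03 m and x of ball2_center in the frame of tray between -0.055 and 0.055 m and y of ball2_center in the frame of tray between -0.028 and 0.028 m and z of ball2_center in the frame of tray between 0 and 0.03 m), for 0.2 s.
2. the knobbed cap, still down on its jar, has been turned its loosening way until the thread lets go (angle between the x axis of cap and the x axis of mill, either way round above 0.95 rad and height (world z) of cap below 0.106 m and distance of cap from where it was at the start of the episode below 0.01 m), for 0.05 s.
At the end, for the whole second after the job is handed in: Knobbed cap gripped, still, upright within 0.3 rad, 50 mm or more above its seat, touching nothing else; tray released on the mat, within 30 mm and 0.3 rad of its middle and long axis, all balls inside; flat cap within 15 mm, bystanders within 40 mm of their starts (height (world z) of cap above 0.151 m and angle between cap's own z axis and vertical below 0.3 rad and contact force between the fingers and cap above 1 N and linear speed of cap below 0.03 m/s and contact force between cap and mill below 0.1 N and contact force between each of cap, the fingers and tray below 0.1 N and distance of flat_cap from where it was at the start of the episode below 0.015 m and horizontal distance between tray and mat below 0.03 m and angle between the x axis of tray and the x axis of mat, either way round below 0.3 rad and angle between tray's own z axis and vertical below 0.05 rad and height (world z) of tray below 0.008 m and contact force between tray and mat above 0.3 N and x of ball0_center in the frame of tray between -0.055 and 0.055 m and y of ball0_center in the frame of tray between -0.028 and 0.028 m and z of ball0_center in the frame of tray between 0 and 0.03 m and x of ball1_center in the frame of tray between -0.055 and 0.055 m and y of ball1_center in the frame of tray between -0.028 and 0.028 m and z of ball1_center in the frame of tray between 0 and 0.03 m and x of ball2_center in the frame of tray between -0.055 and 0.055 m and y of ball2_center in the frame of tray between -0.028 and 0.028 m and z of ball2_center in the frame of tray between 0 and 0.03 m and distance of each of petri, jar_small, spatula, beaker, bottle1, bottle2 from where it was at the start of the episode below 0.04 m); the arm keeps its last pose, push and grip.
It fails at once if the tray is tipped by more than 0.3 rad (angle between tray's own z axis and vertical above 0.3 rad).
It fails at once if the flat cap is taken off or shifted by more than 15 mm (distance of flat_cap from where it was at the start of the episode above 0.015 m).
It fails at once if a bystander is moved by more than 40 mm (distance of any of petri, jar_small, spatula, beaker, bottle1, bottle2 from where it was at the start of the episode above 0.04 m).
It also fails if it takes over 70 s, if anything falls off the work surface, if the arm or the gripper's body presses on something with over 40 N, if the wrist force passes 120 N, or if a joint passes its speed limit or range.

ROBOT

A 6-joint arm with a two-finger parallel gripper is mounted at the origin on the work surface. World frame = base frame: x ahead of the robot, y to its left, z up, the work surface at z = 0. Lengths are in m, angles in degrees, forces in N, time in s.
With the tool pointing down it reaches from about 0.4 to 0.825 m from the base axis. Payload 7 kg.
Tool frame: the origin (TCP) lies at the very end of the fingers, on their centre line; the grasp point (between the pads) lies 19 mm behind it; x points along the fingers, z is the direction in which the jaws open and shut, and the axes are right-handed (so a half turn about x gives the same grasp; the last joint's range is limited). The gripper opens to 88 mm and grips with 3 to 60 N. Pads are 19 mm wide; open, the fingers measure 130 mm over their backs; the gripper's body (78 mm by 193 mm) begins 47 mm behind the grasp point.
Start: joints at [90.762, 20.546, 0.682, 0, -70.136, -16.507], TCP at [0.183, 0.65, 0.227] pointing down, gripper open.
Joint ranges: [-176.03, 176.03], [-82.01, 121.73], [-58.28, 71.71], [-173.87, 95.51], [-174.79, -0.11], [-173.66, 173.66]. Speed limits (degrees/s): [136.94, 136.94, 172.46, 180, 180, 180].

INTERFACE

Orientations are given as [roll, pitch, yaw] about the fixed x, y, z axes, in that order (R = Rz(yaw) Ry(pitch) Rx(roll)).
In Python, from plant import * gives the robot as it stands.
- The arm moves only by the tool arm_command, never from a script. Its argument "commands" is one flat list of numbers, 5 for each row, row after row: the shift along the tool's x, y, z in mm, then the turn about the tool's x in degrees, then the opening in per cent of the stroke, from 0 (shut) to 100 (fully open). A call has 1 to 5 rows; each row shifts and turns the pose as measured when the row begins, along the tool's axes as they then stand; what a row does not reach is not made up. A row lasts 1/8 s, in which the tool goes at most 62.5 mm and 10.7 degrees, less where a joint would pass 70% of its speed; a pose out of reach is approached as far as the arm can. A call is refused whole if a number of a shift passes 62.5 or a number of a turn 10.7, either way. A call with a gripper value outside its range is refused whole. The fingers move at their own pace and stop on an object; the grip force is fixed at half the most. Time passes only in rows, so rows that do not move let the fingers close. It gives the time, the measured TCP pose, the force and the opening at its end, in the units of the state.
- get_obs(): the state, without advancing time (a new reading comes with each control period).
- snapshot(name): name is "scene" or "top"; returns a dict with "frame" (400x640x3 uint8, blue, green, red), "fov_y" (degrees; the focal length in pixels is half the picture's height over the tangent of half this angle, whatever the lens; pixels are square), "cx", "cy" (the principal point, pixels), "world_to_cam" (4x4, takes a point from world to camera coordinates). Camera axes: x right, y up, looking along -z (the intrinsics and any distortion apply to the point x, -y, -z); pixel columns grow to the right and rows downward; lengths in m; the calibration is good to about 2 mm. A picture is of the moment at which its call begins. There is no depth.
- close_job(): hands the job in, once; it reports no verdict.
The state is a dict: "clock": time; "joint_pos": joint angles; "qvel": joint speeds; "tau": joint torques, N m; "tool_pos": TCP position; "orientation": TCP orientation; "force": force on the tool from outside, world axes, zero at the start; "moment": the same for the moment, N m; "opening": finger opening in m.
Only numpy, scipy, OpenCV 4.12 (cv2) and the standard library are available. Lean on these libraries where they do the work, as an engineer would, in place of code of your own. Each camera call takes 0.05 s, during which the arm holds its last target. There are 200 camera calls.

## Working session

There is one attempt and no reset: what is moved stays moved. The work goes in short steps, Python scripts to look and compute and a tool call to move; the robot and the scene stay as the last step left them, time stands still between calls to the robot, and variables do not carry over. Pictures are saved under pics/ and viewed, about 8 in all and at most 12, crops included, and the job is handed in when it is done.

Besides the shell and the picture viewer there is one more tool, called after "Emit:" as name(argument=value, ...) on one line, values as JSON. arm_command: Moves the arm, as the interface text tells. Its arguments: {"type":"object","properties":{"commands":{"type":"array"}},"required":["commands"]}

```bash
mkdir -p pics; ls; python3 - <<'E'
from plant import *
import cv2,numpy as np
o=get_obs(); print(o)
for n in("scene","top"):
    s=snapshot(n); cv2.imwrite(f"pics/{n}0.png",s["frame"]); print(n,s["fov_y"],s["cx"],s["cy"],np.round(s["world_to_cam"],4).tolist(),[k for k in s])
E
```

```text
pics
{'clock': 0.0, 'joint_pos': array([ 9.07611053e+01,  2.05919908e+01,  6.34441176e-01, -1.93798032e-02,
       -7.01341399e+01, -1.65055841e+01]), 'qvel': array([-0.02897239,  0.0103481 , -0.00600468, -0.01788257,  0.04568897,
       -0.02491456]), 'tau': array([ 6.21360687e-04, -5.82716238e+01,  2.93050647e+01,  6.99710146e+00,
        7.03025493e-03, -1.55522353e-04]), 'tool_pos': array([0.18307216, 0.64921006, 0.2256238 ]), 'orientation': array([   5.26905947,   89.90651747, -100.4820195 ]), 'force': array([-0.8773277 ,  0.02376675, -0.33351277]), 'moment': array([0.02456381, 0.04190037, 0.04992259]), 'opening': 0.0870817576572178}
scene 49.91408046779039 319.5897255224246 196.65606251004226 [[-0.3318, 0.9431, -0.0214, 0.141], [-0.5753, -0.1843, 0.7969, 0.2604], [0.7476, 0.2767, 0.6037, -1.8891], [0.0, 0.0, 0.0, 1.0]] ['frame', 'fov_y', 'cx', 'cy', 'world_to_cam']
top 49.309394268430296 321.5820972674892 199.05528288555672 [[-0.0191, -0.9997, 0.0118, 0.0574], [0.991, -0.0174, 0.1327, -0.591], [-0.1324, 0.0142, 0.9911, -1.1342], [0.0, 0.0, 0.0, 1.0]] ['frame', 'fov_y', 'cx', 'cy', 'world_to_cam']
```

View pics/scene0.png

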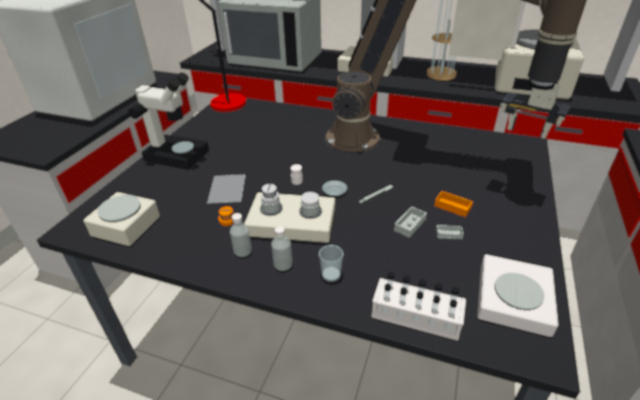

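View pics/top0.png

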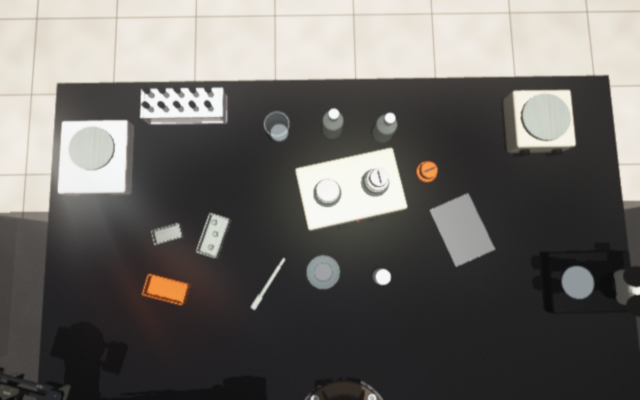

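The scene view shows the tray with balls at about (410,221), a smaller decoy at (450,231), the mat at (226,188) and the knobbed cap at (269,195). In the top view the tray is at (213,235), the mat at (462,229), the mill at (352,188), the knobbed cap at (376,180) and the flat cap at (327,191). Next I measure these with masks in both views.

```bash
cat > h.py <<'E'
import cv2,numpy as np
from plant import *
def cam(s):
    h=s["frame"].shape[0]; f=h/2/np.tan(np.radians(s["fov_y"]/2)); return f,s["cx"],s["cy"],np.array(s["world_to_cam"])
def ray(s,p):
    f,cx,cy,T=cam(s); R=T[:3,:3]; d=R.T@np.array([(p[0]-cx)/f,-(p[1]-cy)/f,-1]); return -R.T@T[:3,3],d
def onz(s,p,z):
    c,d=ray(s,p); return c+d*(z-c[2])/d[2]
def proj(s,P):
    f,cx,cy,T=cam(s); q=T[:3,:3]@np.array(P)+T[:3,3]; return np.array([cx-f*q[0]/q[2],cy+f*q[1]/q[2]])
def tri(s1,p1,s2,p2):
    c1,d1=ray(s1,p1);c2,d2=ray(s2,p2)
    a,b=np.linalg.lstsq(np.stack([d1,-d2],1),c2-c1,rcond=None)[0]; u,v=c1+a*d1,c2+b*d2
    return (u+v)/2,np.linalg.norm(u-v)
def blob(s,roi,lo,hi=(255,255,255),k=3):
    x0,y0,x1,y1=roi; m=cv2.inRange(s["frame"][y0:y1,x0:x1],lo,hi)
    m=cv2.morphologyEx(m,cv2.MORPH_CLOSE,np.ones((k,k)))
    c=max(cv2.findContours(m,cv2.RETR_EXTERNAL,cv2.CHAIN_APPROX_NONE)[0],key=cv2.contourArea)
    return c+np.array([[x0,y0]])
def rect(s,c,z):
    "min-area rectangle on plane z: centre, long, short, yaw of the long axis"
    P=np.array([onz(s,p,z)[:2] for p in c[:,0].astype(float)],np.float32)*1000
    b=cv2.boxPoints(cv2.minAreaRect(P)); e=b[1]-b[0],b[2]-b[1]; l=max(e,key=np.linalg.norm)
    return b.mean(0),sorted([np.linalg.norm(v) for v in e]),np.degrees(np.arctan2(l[1],l[0]))%180
E
python3 - <<'E'
from h import *
t=snapshot("top");s=snapshot("scene")
def up(im,r,w=390):
    c=im[r[1]:r[3],r[0]:r[2]]; return cv2.resize(c,(w,290),interpolation=cv2.INTER_CUBIC)
T,S=t["frame"],s["frame"]
rt=(180,200,240,245+20);rs=(385,195,437,195+45-3+3)
A=np.vstack([np.hstack([up(T,(180,205,260,265)),up(S,(385,195,465,255))]),np.hstack([up(T,(300,140,420,230)),up(S,(240,170,360,260))])])
cv2.imwrite("pics/crops1.png",A)
ct=blob(t,(192,205,236,265),(70,70,70)); print("tray top z30",rect(t,ct,.03))
cs=blob(s,(388,200,432,240),(70,70,70)); print("tray scene z30",rect(s,cs,.03),rect(s,cs,0))
ct=blob(t,(425,188,500,270),(80,80,80)); print("mat top",rect(t,ct,.004)); m1=cv2.minAreaRect(ct)[0]
cs=blob(s,(200,170,250,207),(80,80,80)); print("mat scene",rect(s,cs,.004)); 
M=[cv2.moments(c) for c in(ct,cs)]; print("mat tri",tri(t,(M[0]['m10']/M[0]['m00'],M[0]['m01']/M[0]['m00']),s,(M[1]['m10']/M[1]['m00'],M[1]['m01']/M[1]['m00'])))
ct=blob(t,(285,140,415,235),(110,110,110)); print("mill top z60",rect(t,ct,.06))
E
```

```text
tray top z30 (array([501.10657, 339.93625], dtype=float32), [np.float32(64.10308), np.float32(115.53914)], np.float32(161.24466))
tray scene z30 (array([518.4263 , 343.17816], dtype=float32), [np.float32(74.772644), np.float32(150.00494)], np.float32(160.98216)) (array([482.31964, 340.0468 ], dtype=float32), [np.float32(77.24842), np.float32(154.97165)], np.float32(160.98218))
mat top (array([ 506.42126, -338.94452], dtype=float32), [np.float32(123.24789), np.float32(173.12357)], np.float32(22.317623))
mat scene (array([ 507.7024, -337.7978], dtype=float32), [np.float32(126.579056), np.float32(183.76248)], np.float32(22.269392))
mat tri (array([ 0.5057697 , -0.34083991, -0.00233688]), np.float64(5.5376385801179794e-05))
mill top z60 (array([617.1822  , -31.179794], dtype=float32), [np.float32(172.60161), np.float32(270.4214)], np.float32(101.555115))
```

View pics/crops1.png

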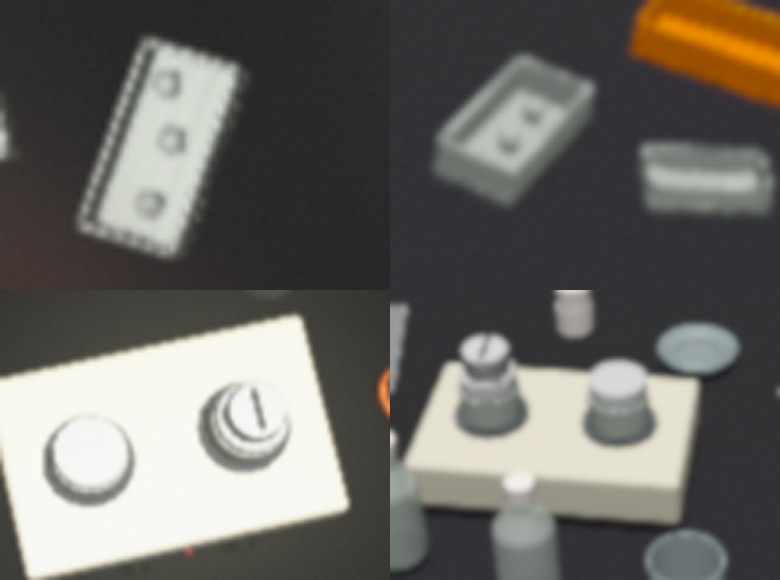

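In the crops, the tray rim corners are clear in both views. All three balls show in the top view, with one hidden by the wall in the scene view. The knob's bar runs along the mill's x axis (top view about (379,177), scene view about (270,188)). Next I triangulate the heights.

```bash
python3 - <<'E'
from h import *
t=snapshot("top");s=snapshot("scene")
a=lambda x,y:(180+x/4.875,205+y/4.833); b=lambda x,y:(385+(x-390)/4.875,195+y/4.833)
for n,p,q in(("c1",(147,38),(515,181)),("c2",(243,68),(437,150)),("c3",(178,258),(522,55)),("c4",(80,228),(595,86))):
    print(n,tri(t,a(*p),s,b(*q)))
print("4corners z30 top",np.mean([onz(t,a(*p),.03) for p in((147,38),(243,68),(178,258),(80,228))],0), "scene",np.mean([onz(s,b(*q),.03) for q in((515,181),(437,150),(522,55),(595,86))],0))
k=(300+257/3.25,140+118/3.222);l=(240+97/3.25,170+59/3.222)
print("knob",tri(t,k,s,l),onz(t,k,.145),onz(s,l,.145))
print("flat",tri(t,(300+90/3.25,140+164/3.222),s,(240+228/3.25,170+90/3.222)))
for n,p,z in(("petri",(323,272),.016),("jar",(383,277),.065),("spA",(283,260),.006),("spB",(253,307),.006),("b1",(333,113),.14),("b2",(391,117),.14),("beak",(277,120),.085),("orangecap",(428,171),.03),("decoy",(166,233),.02),("orangetray",(165,289),.03)): print(n,np.round(onz(t,p,z),3))
E
```

```text
c1 (array([0.56176591, 0.35218695, 0.0177722 ]), np.float64(0.003825396203447405))
c2 (array([0.54416168, 0.29833495, 0.01570921]), np.float64(0.0025539102604243227))
c3 (array([0.43818144, 0.33331246, 0.0248386 ]), np.float64(0.006953181890181362))
c4 (array([0.45587194, 0.38667154, 0.0240462 ]), np.float64(0.005599413089051534))
4corners z30 top [0.49988646 0.33812656 0.03      ] scene [0.50994523 0.34585176 0.03      ]
knob (array([ 0.63109588, -0.09336287,  0.14077858]), np.float64(0.004442643148371769)) [ 0.63114547 -0.09484257  0.145     ] [ 0.63608719 -0.08821631  0.145     ]
flat (array([0.60266946, 0.03246899, 0.11085142]), np.float64(0.0015206311614634706))
petri [0.397 0.046 0.016]
jar [ 0.383 -0.107  0.065]
spA [0.431 0.154 0.006]
spB [0.308 0.235 0.006]
b1 [0.797 0.015 0.14 ]
b2 [ 0.785 -0.131  0.14 ]
beak [0.799 0.161 0.085]
orangecap [ 0.666 -0.247  0.03 ]
decoy [0.51  0.468 0.02 ]
orangetray [0.362 0.463 0.03 ]
```

Emit:
arm_command(commands=[0,39,21,0,100,0,39,21,0,100,0,39,21,0,100,0,39,21,0,100,0,39,21,0,100])

```text
clock: 0.92
tool_pos: [0.3444, 0.4932, 0.2252]
orientation: [11.7, 89.9, -93.8]
force: [0.6, 0.5, 0.3]
opening: 0.0877
```

```bash
cat > go.py <<'E'
# usage: go.py x y z(mm) jaw(deg): remaining shift in tool axes (mm) and turn about tool x (deg)
import sys,numpy as np
from plant import *
from scipy.spatial.transform import Rotation as Ro
o=get_obs(); p=o["tool_pos"]*1000; R=Ro.from_euler("xyz",o["orientation"],degrees=True).as_matrix()
phi=np.degrees(np.arctan2(R[1,2],R[0,2]))
print("t",round(o["clock"],2),"tcp",p.round(1),"jaw",phi.round(1),"tilt",np.degrees(np.arccos(-R[2,0])).round(2),"F",o["force"].round(1),"open",round(o["opening"]*1000,1),"j",o["joint_pos"].round(1))
if len(sys.argv)>3:
    g=np.array(sys.argv[1:4],float); print("shift",(R.T@(g-p)).round(1))
if len(sys.argv)>4: print("turn",((phi-float(sys.argv[4])+180)%360-180).round(1))
E
python3 go.py 500 339 225 -108.7
```

```text
t 0.93 tcp [344.4 493.2 225.2] jaw -105.5 tilt 0.08 F [0.6 0.5 0.3] open 87.7 j [ 73.7  13.8  -9.    0.  -67.3   0.9]
shift [  0.4 191.1 107.2]
turn 3.2
```

Emit:
arm_command(commands=[0,38,22,0.7,100,0,38,22,0.7,100,0,38,22,0.7,100,0,38,22,0.7,100,25,38,20,0.7,100])

```text
clock: 1.55
tool_pos: [0.5003, 0.3299, 0.2028]
orientation: [145.0, 89.7, 36.0]
force: [1.4, 0.3, -0.5]
opening: 0.0877
```

```bash
python3 go.py 500 339 100 -108.7; python3 - <<'E'
from h import *
t=snapshot("top");s=snapshot("scene")
up=lambda im,r:cv2.resize(im[r[1]:r[3],r[0]:r[2]],(390,290),interpolation=cv2.INTER_CUBIC)
cv2.imwrite("pics/over.png",np.hstack([up(t["frame"],(160,190,260,265)),up(s["frame"],(370,180,470,255))]))
E
```

```text
t 1.55 tcp [500.3 329.9 202.8] jaw -109.0 tilt 0.26 F [ 1.4  0.3 -0.5] open 87.7 j [ 52.1  14.3 -11.5   0.1 -64.   18.8]
shift [102.8  -3.5  -8.1]
turn -0.3
```

View pics/over.png

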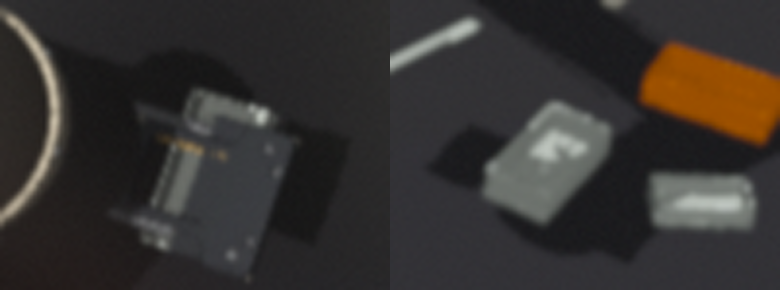

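The view shows the tray under the gripper in both views, with its ends showing evenly on both sides. I go down, centring on the way.

Emit:
arm_command(commands=[45,-2,-4,0,100,45,-1.5,-4,0,100,45,0,0,0,100,30,0,0,0,100,15,0,0,0,100])

```text
clock: 2.28
tool_pos: [0.5002, 0.3369, 0.0163]
orientation: [137.6, 89.9, 28.3]
force: [0.6, 0.3, 0.0]
opening: 0.0873
```

```bash
python3 go.py 500 339 5 -108.7
```

```text
t 2.27 tcp [500.2 336.9  16.3] jaw -109.3 tilt 0.14 F [0.6 0.3 0. ] open 87.3 j [ 52.5  25.8 -22.4   0.1 -41.6  18.1]
shift [11.3 -0.9 -1.8]
turn -0.6
```

Emit:
arm_command(commands=[7,0,-2,0,100,4,0,0,0,100,0,0,0,0,60,0,0,0,0,0,0,0,0,0,0])

```text
clock: 2.9
tool_pos: [0.5023, 0.3411, 0.0078]
orientation: [149.0, 89.6, 39.8]
force: [-0.9, 0.3, -0.5]
opening: 0.0633
```

Emit:
arm_command(commands=[0,0,0,0,0,0,0,0,0,0,0,0,0,0,0,0,0,0,0,0])

```text
clock: 3.4
tool_pos: [0.5023, 0.3409, 0.0081]
orientation: [150.4, 89.6, 41.2]
force: [-0.3, -0.2, -0.7]
opening: 0.0558
```

Emit:
arm_command(commands=[-6,0,0,0,0,-14,0,0,0,0,-22,0,0,0,0,-28,0,0,0,0,-30,0,0,0,0])

```text
clock: 4.03
tool_pos: [0.5005, 0.339, 0.1112]
orientation: [133.4, 89.9, 24.2]
force: [-0.2, 0.2, -2.2]
opening: 0.0559
```

Emit:
arm_command(commands=[-30,0,0,0,0,-30,0,0,0,0,-25,0,0,0,0,-15,0,0,0,0,-5,0,0,0,0])

```text
clock: 4.65
tool_pos: [0.5002, 0.3388, 0.2267]
orientation: [154.7, 89.5, 45.5]
force: [-0.2, -0.2, -2.5]
opening: 0.0559
```

```bash
python3 go.py 506 -339 210 -67.7;  python3 - <<'E'
from h import *
t=snapshot("top");s=snapshot("scene")
up=lambda im,r:cv2.resize(im[r[1]:r[3],r[0]:r[2]],(390,290),interpolation=cv2.INTER_CUBIC)
cv2.imwrite("pics/lift.png",np.hstack([up(t["frame"],(150,180,270,270)),up(s["frame"],(370,110,490,200))]))
E
```

```text
t 4.65 tcp [500.2 338.8 226.7] jaw -109.3 tilt 0.54 F [-0.2 -0.2 -2.5] open 55.9 j [ 52.7  13.6  -9.1   0.1 -66.7  18. ]
shift [ 12.2 229.1 638. ]
turn -41.6
```

View pics/lift.png

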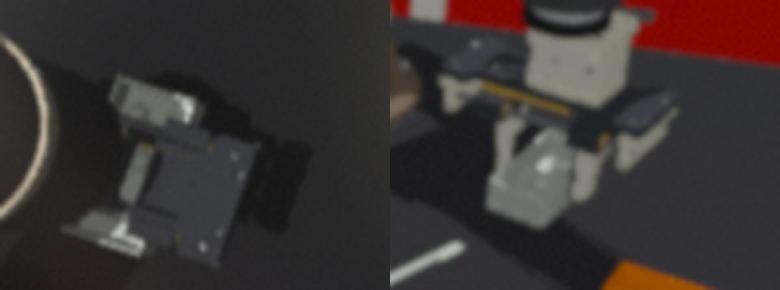

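The tray is in the jaws and off the bench. I check that it is level by comparing predicted corner pixels with this crop.

```bash
python3 - <<'E'
from h import *
t=snapshot("top");s=snapshot("scene")
u=np.radians(-19.3);X=np.array([np.cos(u),np.sin(u),0]);Y=np.array([-X[1],X[0],0])
for a,b in((55,28),(55,-28),(-55,-28),(-55,28)):
    for z in(.2185,.2485):
        P=np.array([.5002,.3388,z])+a/1000*X+b/1000*Y
        p=proj(t,P);q=proj(s,P)
        print(a,b,z,"top crop",((p-[150,180])*[3.25,3.222]).round(),"scene crop",((q-[370,110])*[3.25,3.222]+[390,0]).round())
E
```

```text
55 28 0.2185 top crop [131.  78.] scene crop [538. 226.]
55 28 0.2485 top crop [118.  73.] scene crop [542. 198.]
55 -28 0.2185 top crop [206. 103.] scene crop [483. 205.]
55 -28 0.2485 top crop [196.  98.] scene crop [486. 178.]
-55 -28 0.2185 top crop [151. 253.] scene crop [542. 154.]
-55 -28 0.2485 top crop [139. 253.] scene crop [546. 127.]
-55 28 0.2185 top crop [ 74. 228.] scene crop [595. 173.]
-55 28 0.2485 top crop [ 60. 227.] scene crop [600. 146.]
```

The corners match a level tray to within a few crop pixels. I carry it over the mill at about 0.24 m/s.

Emit:
arm_command(commands=[0,3,9,0,0,0,7,19,0,0,0,9,26,0,0,0,10,28,0,0,0,10,28,0,0])

```text
clock: 5.48
tool_pos: [0.4985, 0.2133, 0.2209]
orientation: [110.1, 90.0, 0.8]
force: [0.1, 0.4, -1.2]
opening: 0.0559
```

Emit:
arm_command(commands=[0,10,28,0,0,0,10,28,0,0,0,10,28,0,0,0,10,28,0,0,0,10,28,0,0])

```text
clock: 6.1
tool_pos: [0.4956, 0.0507, 0.2215]
orientation: [123.2, 89.9, 13.7]
force: [-0.2, 0.4, -1.8]
opening: 0.0559
```

```bash
python3 go.py 506 -339 210 -67.7
```

```text
t 6.1 tcp [495.6  50.7 221.5] jaw -109.5 tilt 0.06 F [-0.2  0.4 -1.8] open 55.9 j [ 28.5   3.9 -21.6   0.  -64.4  42. ]
shift [ 11.4 139.5 364. ]
turn -41.8
```

Emit:
arm_command(commands=[0,11,28,0,0,0,11,28,0,0,0,11,28,0,0,0,11,28,0,0,0,11,28,0,0])

```text
clock: 6.72
tool_pos: [0.4943, -0.1123, 0.2222]
orientation: [123.1, 89.8, 13.4]
force: [0.8, -0.6, -1.8]
opening: 0.0556
```

Emit:
arm_command(commands=[0,11,28,0,0,0,11,28,0,0,0,10,26,0,0,0,8,22,0,0,0,7,16,0,0])

```text
clock: 7.35
tool_pos: [0.4894, -0.2522, 0.2227]
orientation: [119.7, 89.8, 9.7]
force: [0.0, 1.4, -3.1]
opening: 0.0558
```

```bash
python3 go.py 506 -339 210 -67.7
```

```text
t 7.35 tcp [ 489.4 -252.2  222.7] jaw -110.0 tilt 0.18 F [ 0.   1.4 -3.1] open 55.8 j [ -6.9   8.9 -15.6  -0.1 -65.3  76.9]
shift [12.7 45.3 75.9]
turn -42.3
```

Emit:
arm_command(commands=[0,10,18,0,0,0,10,18,0,0,0,9,15,0,0,0,7,11,-3,0,0,3,5,-6,0])

```text
clock: 7.98
tool_pos: [0.496, -0.3363, 0.223]
orientation: [116.5, 89.8, 15.3]
force: [0.4, 0.4, -2.6]
opening: 0.0559
```

Emit:
arm_command(commands=[0,0,0,-8,0,0,0,0,-8,0,0,0,0,-8,0,0,0,0,-6,0,0,0,0,-2,0])

```text
clock: 8.6
tool_pos: [0.4912, -0.3402, 0.2227]
orientation: [114.1, 89.9, 45.9]
force: [-0.7, 0.9, -2.5]
opening: 0.0552
```

```bash
python3 go.py 506 -339 12 -67.7
```

```text
t 8.6 tcp [ 491.2 -340.2  222.7] jaw -68.2 tilt 0.1 F [-0.7  0.9 -2.5] open 55.2 j [-1.600e+01  1.340e+01 -9.800e+00 -1.000e-01 -6.670e+01  1.279e+02]
shift [210.7  13.9   4.6]
turn -0.5
```

Emit:
arm_command(commands=[12,4,1,-0.5,0,24,4,1,0,0,30,3,1,0,0,30,2,1,0,0,28,0,0,0,0])

```text
clock: 9.22
tool_pos: [0.5044, -0.3409, 0.0948]
orientation: [70.9, 89.7, 3.0]
force: [-0.7, -0.7, -2.4]
opening: 0.0559
```

```bash
python3 go.py 506 -339 12 -67.7
```

```text
t 9.22 tcp [ 504.4 -340.9   94.8] jaw -67.9 tilt 0.29 F [-0.7 -0.7 -2.4] open 55.9 j [-1.570e+01  2.080e+01 -1.770e+01 -1.000e-01 -5.130e+01  1.279e+02]
shift [82.8  1.8 -1.3]
turn -0.2
```

Emit:
arm_command(commands=[22,1,-1,0,0,18,0,0,0,0,14,0,0,0,0,9,0,0,0,0,5,0,0,0,0])

```text
clock: 9.85
tool_pos: [0.5017, -0.3397, 0.0193]
orientation: [178.8, 89.9, 110.6]
force: [0.4, 0.6, -1.7]
opening: 0.0558
```

```bash
python3 go.py 506 -339 12 -67.7;  python3 - <<'E'
from h import *
t=snapshot("top");s=snapshot("scene")
up=lambda im,r:cv2.resize(im[r[1]:r[3],r[0]:r[2]],(390,290),interpolation=cv2.INTER_CUBIC)
cv2.imwrite("pics/place.png",np.hstack([up(t["frame"],(410,185,530,275)),up(s["frame"],(180,150,280,225))]))
E
```

```text
t 9.85 tcp [ 501.7 -339.7   19.3] jaw -68.1 tilt 0.14 F [ 0.4  0.6 -1.7] open 55.8 j [-15.7  25.9 -21.6  -0.2 -42.5 127.7]
shift [7.3 4.2 1. ]
turn -0.4
```

View pics/place.png

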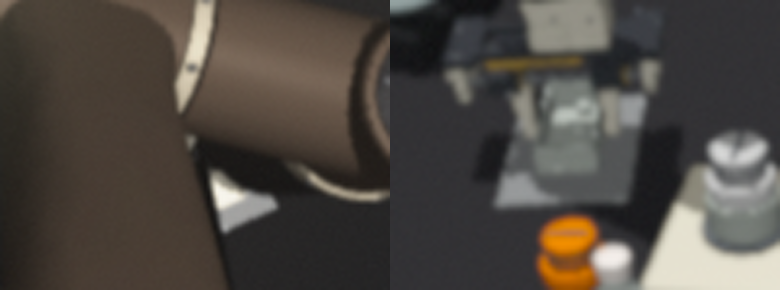

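The scene crop shows the tray just above the mat and centred, lined up with it; the arm blocks the top view. I lower it the last few millimetres, watching the force.

Emit:
arm_command(commands=[3,3,1,0,0,3,2,0,0,0,0,0,0,0,0])

```text
clock: 10.32
tool_pos: [0.5082, -0.3389, 0.0145]
orientation: [109.6, 89.9, 41.5]
force: [-0.7, 0.6, -2.0]
opening: 0.0561
```

```bash
python3 go.py 506 -339 12 -67.7
```

```text
t 10.32 tcp [ 508.2 -338.9   14.5] jaw -68.1 tilt 0.13 F [-0.7  0.6 -2. ] open 56.1 j [-15.5  26.6 -21.3  -0.2 -42.  127.5]
shift [ 2.5 -2.1 -0.7]
turn -0.4
```

Emit:
arm_command(commands=[1.5,0,0,0,0,1.5,0,0,0,0,1,0,0,0,0])

```text
clock: 10.7
tool_pos: [0.5085, -0.3389, 0.0121]
orientation: [91.3, 89.9, 23.3]
force: [-3.5, 3.2, 12.1]
opening: 0.0561
```

```bash
python3 go.py 506 -339 12 -67.7
```

```text
t 10.7 tcp [ 508.5 -338.9   12.1] jaw -68.1 tilt 0.14 F [-3.5  3.2 12.1] open 56.1 j [-1.550e+01  2.680e+01 -2.140e+01 -1.000e-01 -4.170e+01  1.275e+02]
shift [ 0.1 -2.3 -0.8]
turn -0.4
```

Contact at 12 N upward. I open now.

Emit:
arm_command(commands=[-0.5,0,0,0,100,0,0,0,0,100,0,0,0,0,100,0,0,0,0,100,0,0,0,0,100])

```text
clock: 11.32
tool_pos: [0.5091, -0.3393, 0.0133]
orientation: [71.1, 89.8, 3.1]
force: [0.0, 0.5, 0.1]
opening: 0.0873
```

Emit:
arm_command(commands=[-15,0,0,0,100,-40,0,0,0,100,-50,0,0,0,100,-55,0,0,0,100,-50,0,0,0,100])

```text
clock: 11.95
tool_pos: [0.506, -0.3388, 0.2292]
orientation: [-145.9, 89.8, 146.0]
force: [0.1, -0.5, -0.4]
opening: 0.0877
```

```bash
python3 go.py 631 -94.5 200 -160;  python3 - <<'E'
from h import *
s=snapshot("scene")
cv2.imwrite("pics/placed.png",cv2.resize(s["frame"][150:225,180:280],(780,585),interpolation=cv2.INTER_CUBIC))
E
```

```text
t 11.95 tcp [ 506.  -338.8  229.2] jaw -68.1 tilt 0.21 F [ 0.1 -0.5 -0.4] open 87.7 j [-1.550e+01  1.440e+01 -7.600e+00 -1.000e-01 -6.820e+01  1.274e+02]
shift [  29.4  207.2 -179.8]
turn 91.9
```

View pics/placed.png

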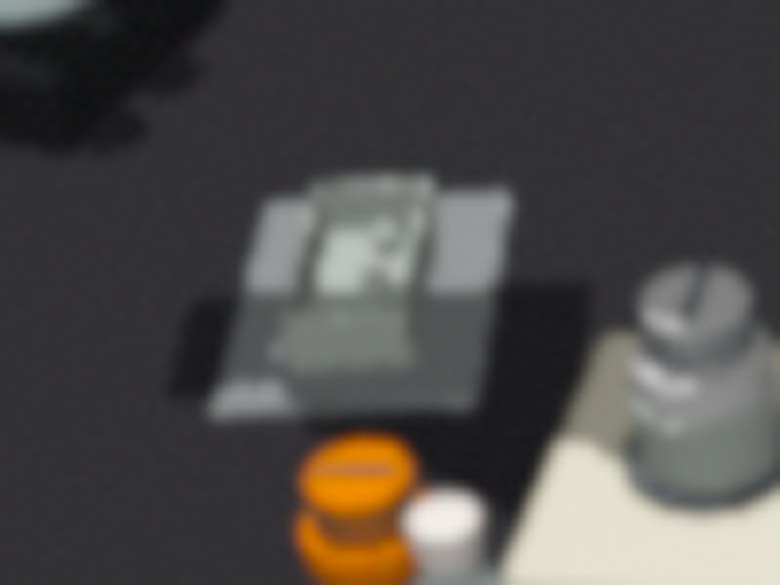

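The view shows the tray standing on the mat, centred and parallel to it, with balls inside. Next is the cap. I'll grip it with the jaw at about -90°, which leaves room to turn 80° either way.

Emit:
arm_command(commands=[0,40,-35,0,100,0,40,-35,0,100,0,40,-35,0,100,0,40,-35,0,100,0,40,-35,0,100])

```text
clock: 12.62
tool_pos: [0.6315, -0.101, 0.2469]
orientation: [51.1, 88.9, -17.3]
force: [0.5, -1.7, -0.5]
opening: 0.0878
```

Emit:
arm_command(commands=[0,0,0,7,100,0,0,0,8,100,0,0,0,7,100,0,0,0,0,100])

```text
clock: 13.12
tool_pos: [0.6327, -0.0962, 0.2497]
orientation: [76.2, 88.8, -14.4]
force: [-0.7, 0.3, 0.0]
opening: 0.0876
```

```bash
python3 go.py 631 -94.5 122 -90
```

```text
t 13.12 tcp [632.7 -96.2 249.7] jaw -90.6 tilt 1.21 F [-0.7  0.3  0. ] open 87.6 j [  9.1  15.8  -3.3   0.5 -69.8  80.1]
shift [127.6  -4.4  -2.4]
turn -0.6
```

Emit:
arm_command(commands=[38,-2,-1,0,100,35,-2,-1,0,100,25,0,0,0,100,8,0,0,0,100,0,0,0,0,100])

```text
clock: 13.75
tool_pos: [0.632, -0.0954, 0.145]
orientation: [78.5, 88.5, -11.4]
force: [1.0, 0.4, -0.0]
opening: 0.0876
```

```bash
python3 go.py 631 -94.5 122 -90; python3 - <<'E'
from h import *
s=snapshot("scene");t=snapshot("top")
up=lambda im,r:cv2.resize(im[r[1]:r[3],r[0]:r[2]],(390,290),interpolation=cv2.INTER_CUBIC)
cv2.imwrite("pics/cap1.png",np.hstack([up(t["frame"],(410,185,530,275)),up(s["frame"],(230,145,310,205))]))
E
```

```text
t 13.75 tcp [632.  -95.4 145. ] jaw -89.8 tilt 1.52 F [ 1.   0.4 -0. ] open 87.6 j [  9.2  19.8 -11.9   0.6 -56.9  80.6]
shift [23.  -1.6 -1. ]
turn 0.2
```

View pics/cap1.png

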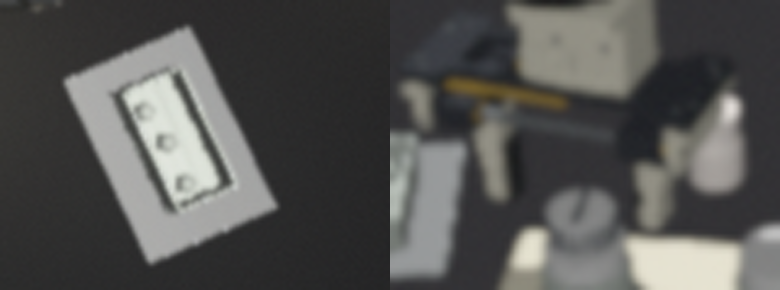

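The left crop shows the tray centred on the mat with all three balls. On the right the knob lies midway between the fingers. I lower and grip it.

Emit:
arm_command(commands=[12,-1,-0.5,0,100,9,-0.5,-0.5,0,100,0,0,0,0,100])

```text
clock: 14.22
tool_pos: [0.6324, -0.0943, 0.1253]
orientation: [81.2, 88.2, -8.7]
force: [-0.4, 0.7, -0.2]
opening: 0.0879
```

```bash
python3 go.py 631 -94.5 122 -90
```

```text
t 14.22 tcp [632.4 -94.3 125.3] jaw -89.8 tilt 1.76 F [-0.4  0.7 -0.2] open 87.9 j [  9.3  20.7 -13.4   0.7 -54.2  80.5]
shift [ 3.2 -1.5  0.2]
turn 0.2
```

Emit:
arm_command(commands=[4,-1.5,0,0,100,0,0,0,0,0,0,0,0,0,0,0,0,0,0,0,0,0,0,0,0])

```text
clock: 14.85
tool_pos: [0.6314, -0.0943, 0.1215]
orientation: [81.1, 88.2, -8.7]
force: [-0.4, 0.2, 0.0]
opening: 0.053
```

Emit:
arm_command(commands=[0,0,0,0,0,0,0,0,0,0,0,0,0,0,0])

```text
clock: 15.22
tool_pos: [0.6314, -0.0943, 0.1216]
orientation: [81.1, 88.2, -8.7]
force: [0.0, -0.9, -0.9]
opening: 0.0432
```

```bash
python3 go.py 631 -94.5 122 -90;python3 -c "
from plant import *
print(get_obs()['moment'])"
```

```text
t 15.22 tcp [631.4 -94.3 121.6] jaw -89.8 tilt 1.82 F [ 0.  -0.9 -0.9] open 43.2 j [  9.3  20.8 -13.9   0.7 -53.6  80.4]
shift [-0.4 -0.4  0.2]
turn 0.2
[-0.04563592  0.0960555   0.02182006]
```

Gripped at 43 mm. I try counter-clockwise (negative turn) gently.

Emit:
arm_command(commands=[0,0,0,-4,0,0,0,0,-4,0,0,0,0,-4,0])

```text
clock: 15.6
tool_pos: [0.6317, -0.0943, 0.1217]
orientation: [69.1, 88.1, -8.4]
force: [-0.3, -1.6, 0.8]
opening: 0.0434
```

```bash
python3 go.py 631.4 -94.3 121.6 -90;python3 -c "
from plant import *
print(get_obs()['moment'])"
```

```text
t 15.6 tcp [631.7 -94.3 121.7] jaw -77.5 tilt 1.85 F [-0.3 -1.6  0.8] open 43.4 j [  9.3  20.8 -13.8   0.7 -53.6  92.8]
shift [ 0.1 -0.3 -0. ]
turn 12.5
[-0.27702863  0.14518635 -0.06794604]
```

Emit:
arm_command(commands=[0,0,0,-6,0,0,0,0,-6,0,0,0,0,-6,0])

```text
clock: 15.98
tool_pos: [0.6319, -0.0943, 0.1218]
orientation: [50.6, 88.1, -8.3]
force: [-1.0, -0.8, 0.6]
opening: 0.0431
```

```bash
python3 go.py 631.4 -94.3 121.6 -90;python3 - <<'E'
from h import *
print(get_obs()['moment'])
s=snapshot("scene")
cv2.imwrite("pics/cap2.png",cv2.resize(s["frame"][160:220,240:320],(640,480),interpolation=cv2.INTER_CUBIC))
E
```

```text
t 15.97 tcp [631.9 -94.3 121.8] jaw -58.9 tilt 1.88 F [-1.  -0.8  0.6] open 43.1 j [  9.3  20.8 -13.8   0.7 -53.6 111.4]
shift [ 0.2 -0.5 -0.3]
turn 31.1
[ 0.00151864  0.27762816 -0.08643461]
```

View pics/cap2.png

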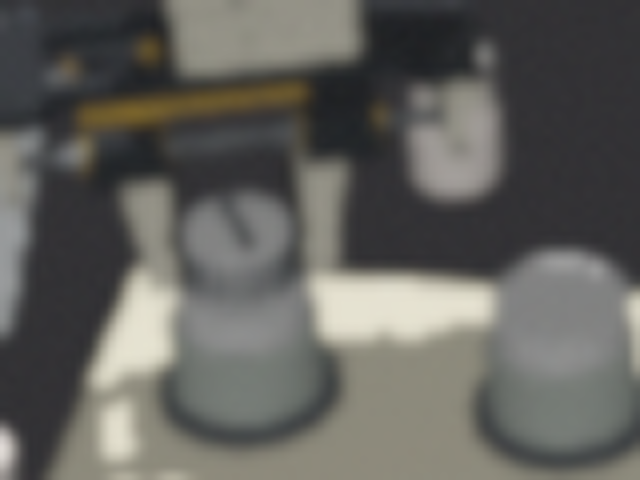

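The bar now leans the other way: from (225,200) to (248,245) in the crop, where it leaned "/" before. So the cap turns freely counter-clockwise. I continue to about 80°.

Emit:
arm_command(commands=[0,0,0,-8,0,0,0,0,-8,0,0,0,0,-8,0,0,0,0,-8,0,0,0,0,-8,0])

```text
clock: 16.65
tool_pos: [0.6319, -0.0944, 0.1221]
orientation: [9.5, 88.1, -8.4]
force: [1.2, 0.9, 0.3]
opening: 0.0433
```

Emit:
arm_command(commands=[0,0,0,-5,0,0,0,0,-4,0,0,0,0,0,0,0,0,0,0,0])

```text
clock: 17.15
tool_pos: [0.6318, -0.0944, 0.1222]
orientation: [0.3, 88.1, -8.6]
force: [0.3, 0.2, 0.2]
opening: 0.0434
```

```bash
python3 go.py 631.4 -94.3 121.6 -90;python3 - <<'E'
from h import *
print(get_obs()['moment'])
s=snapshot("scene")
cv2.imwrite("pics/cap3.png",cv2.resize(s["frame"][160:220,240:320],(640,480),interpolation=cv2.INTER_CUBIC))
E
```

```text
t 17.15 tcp [631.8 -94.4 122.2] jaw -9.0 tilt 1.87 F [0.3 0.2 0.2] open 43.4 j [  9.3  20.8 -13.8   0.7 -53.6 161.3]
shift [ 0.6  0.1 -0.4]
turn 81.0
[-0.0970914   0.05445083  0.06421327]
```

View pics/cap3.png

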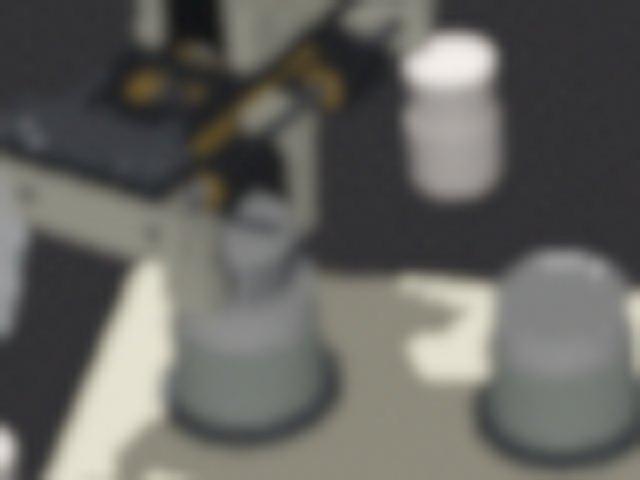

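The bar at about (262,215) now lies across the mill's x axis, so the cap has turned about 80°. I lift it, gently at first.

Emit:
arm_command(commands=[-3,0,0,0,0,-5,0,0,0,0,-8,0,0,0,0])

```text
clock: 17.58
tool_pos: [0.6305, -0.0943, 0.138]
orientation: [-0.0, 88.2, -9.1]
force: [-0.9, -0.2, -1.3]
opening: 0.0434
```

```bash
python3 go.py 631.4 -94.3 220
```

```text
t 17.57 tcp [630.5 -94.3 138. ] jaw -9.1 tilt 1.75 F [-0.9 -0.2 -1.3] open 43.4 j [  9.3  19.9 -12.8   0.7 -55.6 161.2]
shift [-82.    0.1   3.4]
```

The cap came free: only its weight, about 1.3 N, shows on the wrist.

Emit:
arm_command(commands=[-15,0,0,0,0,-20,0,0,0,0,-20,0,0,0,0,-18,0,0,0,0,-8,0,0,0,0])

```text
clock: 18.2
tool_pos: [0.6286, -0.0939, 0.2266]
orientation: [1.2, 88.0, -7.9]
force: [-0.5, 0.6, -1.5]
opening: 0.0434
```

Emit:
arm_command(commands=[0,0,0,0,0,0,0,0,0,0,0,0,0,0,0,0,0,0,0,0])

```text
clock: 18.7
tool_pos: [0.6279, -0.0938, 0.2257]
orientation: [1.5, 88.1, -7.6]
force: [-0.1, 0.7, -1.5]
opening: 0.0433
```

```bash
python3 go.py 631.4 -94.3 220;python3 - <<'E'
from h import *
s=snapshot("scene");t=snapshot("top")
up=lambda im,r:cv2.resize(im[r[1]:r[3],r[0]:r[2]],(390,290),interpolation=cv2.INTER_CUBIC)
cv2.imwrite("pics/end.png",np.hstack([up(t["frame"],(400,170,540,275)),up(s["frame"],(180,110,360,245))]))
print("tray",rect(t,blob(t,(430,190,495,265),(190,190,190)),.03))
E
```

```text
t 18.7 tcp [627.9 -93.8 225.7] jaw -9.1 tilt 1.89 F [-0.1  0.7 -1.5] open 43.3 j [  9.4  15.7  -6.7   0.6 -65.8 161.2]
shift [5.9 0.  3.3]
tray (array([ 509.7483 , -332.02106], dtype=float32), [np.float32(41.04569), np.float32(98.77098)], np.float32(22.260624))
```

View pics/end.png

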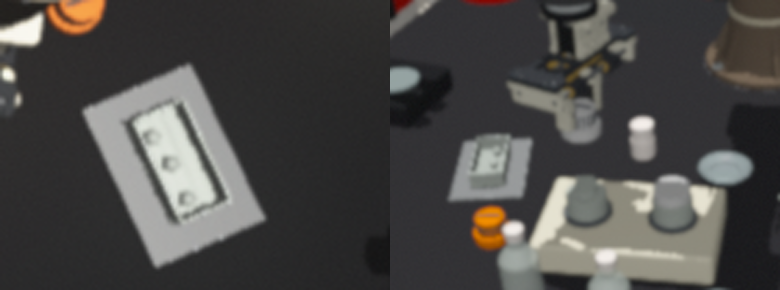

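The picture shows the cap held well above its jar, whose neck is now bare at (587,190). The flat cap is in place, and the tray is on the mat with three balls. I hand in.

```bash
python3 -c "
from plant import *
print(close_job())"
```

```text
the job is handed in; nothing more can be done
None
```

The tray is on the mat with all three balls, and the knobbed cap is off its jar and still in the gripper. I handed the job in at about 18.7 s of the 70 s allowed; no verdict is reported.

- **Tray:** I carried it level over the mill and released it on the mat. The last top view put it within about 8 mm of the mat's middle and about 0.1° off its long axis, with all three balls inside. That 8 mm is an upper estimate, because the mask caught only the bright inside of the tray (41 x 99 mm).
- **Cap:** It turned freely counter-clockwise, about 81° by the jaw angle, and then lifted straight off. It is held at a 43 mm opening, about 10 cm above its seat by the tool height. About 1.5 N of weight shows on the wrist, and the tool is tilted about 1.9°.
- **Bystanders:** The flat cap, petri dish, small jar and bottles in the last view looked in place. I did not measure them again, and the spatula and beaker were outside that last crop.
- **Disagreement in the measurements:** The tray-rim heights triangulated from two views came out at 16–25 mm instead of 30 mm, because of blurred corners. For the tray grasp I relied on the top view and the stated height, and the 56 mm grip and mat contact at the expected height bore that out.

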